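# Feed a worn bearing through the drop box's sprung flap

### The arm

A 6-joint arm with a two-finger parallel gripper is mounted at the origin on a cart in front of the work surface, level with it; the furniture and walls round the work are solid. World frame = base frame: x ahead of the robot, y to its left, z up, the work surface at z = 0. Lengths are in m, angles in rad, forces in N, time in s.
With the tool pointing down it reaches from about 0.275 to 0.825 m from the base axis. Payload 4.9 kg.
Tool frame: the origin (TCP) lies on the centre line of the jaws, within the pads' length; the fingertips stand 14 mm ahead of it and the grasp point (between the pads) lies 5 mm behind it; z points along the fingers, y is the line along which they close (so a half turn about z gives the same grasp; the last joint's range is limited). The gripper opens to 85 mm and grips with 20 to 120 N. Pads are 22 mm wide; open, the fingers measure 114 mm over their backs; the gripper's body (76 mm by 85 mm) begins 54 mm behind the grasp point. The pads swing forward as they close: fully open they stand 13 mm farther back than shut.
Start: joints at [-0.134, 0.326, -0.193, 1.052, 0, 1.437], TCP at [0.55, 0, 0.245] pointing down, gripper open.
Joint ranges: [-2.65, 2.65], [-0.97, 1.79], [-1.3, 1.35], [-1.93, 2.1], [-1.47, 1.37], [-3.14, 3.14]. Speed limits (rad/s): [2.57, 2.57, 3.14, 3.14, 3.14, 3.14].

### API

Orientations are given as a unit quaternion [w, x, y, z].
In Python, from plant import observe, grab_frame, get_calibration, close_job, regions_of, place_of gives the robot as it stands.
- The arm moves only by the tool apply_moves, never from a script. Its argument "moves" is one flat list of numbers, 7 for each row, row after row: the shift along the tool's x, y, z in mm, then the turn, a rotation vector about the tool's x, y, z in rad, then the closure, from 0 (fully open) to 1 (shut). A call has 1 to 12 rows; each row is the pose to reach, as a shift and turn from the pose commanded when the call began, along the tool's axes at that moment; what a row does not reach only later rows make up. A row lasts 1/8 s, in which the tool goes at most 62.5 mm and 10.7 degrees, less where a joint would pass 70% of its speed; a pose out of reach is approached as far as the arm can. A call with a gripper value outside its range is refused whole. The fingers move at their own pace and stop on an object; "squeeze" is the grip in N (left out, the last holds). Time passes only in rows, so rows that repeat a pose let the fingers close. It gives the time, the measured TCP pose, the force, the opening and the grip force at its end, in the units of the state.
- observe(): the state, without advancing time (a new reading comes with each control period).
- grab_frame(name): name is "scene" or "side" or "wrist"; returns (picture, depth): 480x640x3 uint8, red, green, blue; 480x640 float32, m along the optical axis (not along the pixel's ray), 0 where there is no reading.
- get_calibration(name): a dict with "K" (3x3 intrinsics, pixels), "extrinsics" (4x4, takes a point from world to camera coordinates). Camera axes: x right, y up, looking along -z (the intrinsics and any distortion apply to the point x, -y, -z); pixel columns grow to the right and rows downward; lengths in m; the calibration is good to about 2 mm. The wrist camera is an equidistant fisheye: a pixel r from the principal point sees the ray r / f radians off the axis. A picture is of the moment at which its call begins: read the wrist's pose just before it. get_calibration takes no time and is no camera call; for the wrist camera it gives the pose at the moment of the call.
- close_job(): hands the job in; it is judged then, once.
Trained networks look in the newest picture that a camera, given by its name, has taken for a name from the list of things; names that differ only in an ending like _2 or _b are one class to them, and where a whole thing is asked for, a point or a joint stands for the part that bears it (a point fixed in the world has none). Each returns a list of dicts, best first, with "conf" (0 to 1); they miss things now and then, are a little off and sometimes report something else, mostly with a low value. They report only what shows in the picture. A call takes as long as a camera call. They do not tell look-alikes from the thing itself.
- regions_of(camera, target): "mask" (480x640 bool, what is visible of it) and "bbox" ([left, top, right, bottom] in pixels, round what is visible of it).
- place_of(camera, target): "centre" ([column, row] in pixels: a listed point, or the origin of a listed thing).
The state is a dict: "time": time; "joint_positions": joint angles; "qd": joint speeds; "joint_efforts": joint torques, N m; "ee_pos": TCP position; "tool_rot": TCP orientation; "wrist_force": force on the tool from outside, world axes, zero at the start; "torque": the same for the moment, N m; "finger_gap": opening from 0.0 (shut) to 1.0 (fully open); "gripper_force": force on a finger pad.
Only numpy, scipy, OpenCV 4.12 (cv2) and the standard library are available. Lean on these libraries where they do the work, as an engineer would, in place of code of your own. Each camera call takes 0.05 s, during which the arm holds its last target. There are 200 camera calls.

### The job

Drop the worn bearing on top of the blue drop box into the box, without gripping or lifting it: press the flap's red press channel down with one finger, and while that finger keeps the flap open, push the bearing along its lane with the other finger until it has fallen through the mouth. Only then let the flap spring shut, with the bearing left lying inside, and leave the pliers, the nut and the roll of black tape around the box alone.

Things in the scene. Friction and masses are not known exactly. Their poses are not given: they have to be found in the camera images.
- drop_box: Blue steel box fixed to the bench, 260 x 176 mm, empty inside. Origin: at bench height below the mouth's near edge; x = direction in which the bearing is pushed (away from the robot), y left, z up. Grey deck 140 mm above the bench, from x = -172 mm to the mouth at x = 0; left of the lane, at y = 36 to 66 mm, it has an open slot into which the red press channel sinks.
- mouth (a point): Middle of the mouth's near edge, on the lane's centre line at deck height (box x 0, y -10, z 140 mm). The lane runs along box x up to it, 51 mm wide, open at its near end, between two fences 11 to 13 mm high. The mouth is 85 mm long; behind it a wall stands 25 mm above the deck.
- flap_angle (a joint): Angle (rad) of the sprung flap over the mouth: 0 shut, up to 0.95; closes by itself. Hinge along box x at y = 82 mm, 12 mm over the deck; its right side swings down into the box. Shut, its yellow front edge stands 12 mm above the deck across the lane at x = 2 to 5 mm and stops the bearing. Channel pressed to about 4 mm above the deck: about 0.58 rad; 0.45 lets the bearing pass.
- flap: The flap itself: a polished, slippery steel plate 78 x 113 mm, flush with the deck when shut, with a yellow upturned front edge across the lane and the red press channel on two short posts. Origin on its hinge axis, above the mouth's near edge (box x 0, y 82, z 152 mm); axes as the box's when shut.
- press_rail (a point): Middle of the floor of the red press channel at box x = 0. The channel is part of the flap: a shallow trough along box x from -163 to +67 mm, 28 mm wide inside, with lips 6 mm high. Shut, this point is at box y = 50 mm (60 mm left of the lane's centre line), 23 mm above the deck, the trough leaning 15 deg. Press a fingertip down in it anywhere, 4 N at first, 9 N open; it can slide along.
- bearing: Ball bearing, a disc 47 mm in diameter, 14 mm high, about 0.12 kg, lying flat in the lane, its centre 45 to 95 mm before the mouth. Origin: centre of its underside.
- pliers: red-handled pliers lying flat, 68x133x14 mm; a bystander on the bench
- nut: rusty hexagon nut, 28x24x13 mm; a bystander on the bench
- tape_roll: roll of black insulating tape lying flat, 64x67x18 mm; a bystander on the bench
Not all that is in view belongs to the job. Leave any green or turquoise look-alike of the bearing alone.

How it is judged:
On the way, in this order (a step that is already met when the one before it is completed fails the run):
1. a finger on the press channel holds the flap open while the bearing still lies on the deck before the mouth (value of joint flap_angle above 0.35 rad and contact force between the fingers and flap above 0.5 N and x of bearing in the frame of drop_box below -0.012 m and z of bearing in the frame of drop_box above 0.13 m), for 0.1 s.
2. the bearing has fallen through the mouth while a finger still holds the flap open (value of joint flap_angle above 0.3 rad and contact force between the fingers and flap above 0.5 N and z of bearing in the frame of drop_box below 0.11 m), for 0.1 s.
At the end, for the whole second after the job is handed in: The bearing lies at rest inside the drop box on its floor (underside centre less than 45 mm above the bench) and the flap has sprung shut (below 0.06 rad) (z of bearing in the frame of drop_box between -0.005 and 0.045 m and x of bearing in the frame of drop_box between -0.17 and 0.087 m and y of bearing in the frame of drop_box between -0.075 and 0.097 m and value of joint flap_angle below 0.06 rad and linear speed of bearing below 0.03 m/s); the robot touches nothing.
It fails at once if the bearing is lifted off the deck (more than 20 mm) (z of bearing in the frame of drop_box above 0.16 m).
It fails at once if the bearing falls outside the box (z of bearing in the frame of drop_box below 0.12 m and (x of bearing in the frame of drop_box below -0.175 m or x of bearing in the frame of drop_box above 0.095 m or y of bearing in the frame of drop_box below -0.08 m or y of bearing in the frame of drop_box above 0.1 m)).
It fails at once if the pliers, the nut or the roll of tape is disturbed (moved more than 30 mm) (distance of any of pliers, nut, tape_roll from where it was at the start of the episode above 0.03 m).
It also fails if it takes over 35 s, if anything falls off the work surface, if the arm or the gripper's body presses on something with over 40 N, if the wrist force passes 120 N, or if a joint passes its speed limit or range.

## Working session

There is one attempt and no reset: what is moved stays moved. The work goes in short steps, Python scripts to look and compute and a tool call to move; the robot and the scene stay as the last step left them, time stands still between calls to the robot, and variables do not carry over. Pictures are saved under pics/ and viewed, at most 10 in all, crops included, and the job is handed in when it is done.

Besides the shell and the picture viewer there is one more tool, called after "Request:" by a JSON object that holds its "op" and its "data". apply_moves: Moves the arm, as the interface text tells. Its arguments: {"type":"object","properties":{"moves":{"type":"array","items":{"type":"number"}},"squeeze":{"type":"number"}},"required":["moves"]}

```bash
ls; mkdir -p pics
cat > h.py <<'E'
import numpy as np, cv2
from plant import *
def px2w(cam,uv,depth=None,z=None):
    c=get_calibration(cam);K=np.array(c["K"]);E=np.array(c["extrinsics"]);Ei=np.linalg.inv(E)
    u,v=uv
    d=np.array([(u-K[0,2])/K[0,0],-(v-K[1,2])/K[1,1],-1.])
    o=Ei[:3,3];r=Ei[:3,:3]@d
    if z is not None: return o+r*(z-o[2])/r[2]
    return o+r*depth
E
python3 - <<'E'
from h import *
s=observe();print(s)
for c in("scene","side"):
    p,d=grab_frame(c);cv2.imwrite(f"pics/{c}0.png",p[:,:,::-1]);np.save(f"pics/{c}0.npy",d)
    print({k:np.round(v,3).tolist() if not isinstance(v,str) else v for k,v in get_calibration(c).items()})
    for n in("bearing","mouth","press_rail","drop_box","flap","pliers","nut","tape_roll"):
        for q in place_of(c,n)[:2]:
            u,v=q["centre"];zz={"bearing":.14,"mouth":.14,"press_rail":.163,"flap":.152}.get(n,0)
            print(c,n,round(q["conf"],2),np.round(q["centre"],1),np.round(px2w(c,(u,v),z=zz),4))
E
```

```text
pics
{'time': 0.0, 'joint_positions': array([-1.34201877e-01,  3.26950910e-01, -1.93611116e-01,  1.05198141e+00,
       -1.27890680e-05,  1.43662036e+00]), 'qd': array([ 9.70133350e-04,  3.07542258e-04,  1.61061718e-04,  7.33309700e-04,
       -6.34969275e-05,  2.34757397e-04]), 'joint_efforts': array([-1.24197268e-03, -4.43398941e+01,  2.62443137e+01,  1.56443648e-02,
       -1.97191571e-04, -6.55614656e-06]), 'ee_pos': array([5.49434297e-01, 8.30601186e-05, 2.44487643e-01]), 'tool_rot': array([-6.90905775e-04,  7.07115669e-01,  7.07097353e-01, -5.34589008e-04]), 'wrist_force': array([-0.78375387,  0.38714071,  0.2141246 ]), 'torque': array([0.03160513, 0.02792503, 0.00445891]), 'gripper_force': 0.0, 'finger_gap': 1.0046035070167858}
{'K': [[577.234, 0.0, 303.407], [0.0, 577.234, 234.141], [0.0, 0.0, 1.0]], 'extrinsics': [[0.686, -0.727, 0.018, -0.155], [0.523, 0.51, 0.683, -0.583], [-0.506, -0.459, 0.73, -0.45], [0.0, 0.0, 0.0, 1.0]]}
scene bearing 0.85 [402.8 305.7] [0.5903 0.1747 0.14  ]
scene bearing 0.77 [266.7 308.5] [0.4682 0.2945 0.14  ]
scene mouth 0.64 [289.6 272.6] [0.529
[... 182 characters left out ...]
]
scene pliers 0.61 [159.5 308.5] [0.4211 0.4878 0.    ]
{'K': [[539.258, 0.0, 318.524], [0.0, 539.258, 237.962], [0.0, 0.0, 1.0]], 'extrinsics': [[-0.752, 0.659, 0.007, 0.199], [-0.43, -0.5, 0.752, 0.336], [0.499, 0.563, 0.659, -1.439], [0.0, 0.0, 0.0, 1.0]]}
side bearing 0.87 [342.8 185.9] [0.4693 0.297  0.14  ]
side bearing 0.87 [220.  271.3] [0.7497 0.3352 0.14  ]
side mouth 0.93 [325.3 205.8] [0.5303 0.3194 0.14  ]
side press_rail 0.57 [357.2 202.7] [0.5058 0.3688 0.163 ]
side flap 0.8 [371.7 221. ] [0.5111 0.408  0.152 ]
side nut 0.53 [398.  324.6] [0.5304 0.5031 0.    ]
side tape_roll 0.82 [284.5 319.1] [ 0.6649  0.3712 -0.    ]
side tape_roll 0.31 [329.  263.9] [0.5201 0.3214 0.    ]
```

View pics/scene0.png

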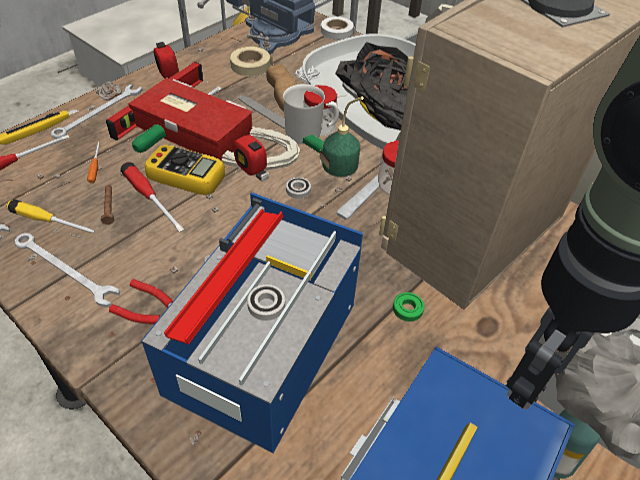

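View pics/side0.png

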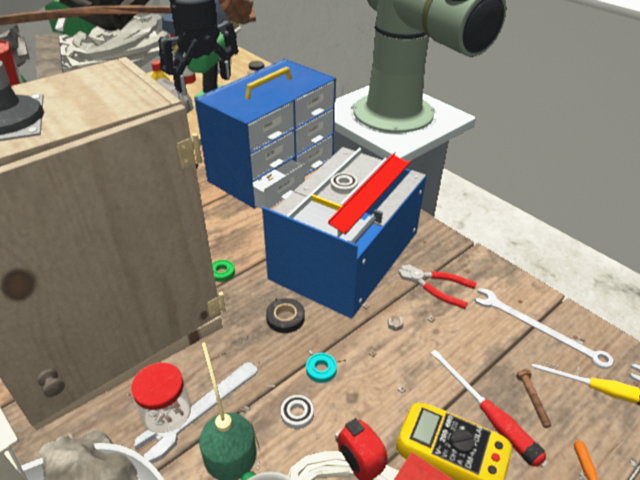

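The scene view shows the blue box, with the red channel running from (180,335) to (275,215), the bearing at (267,300) and the yellow edge at (287,267). A green ring at (408,306) is a look-alike. A drawer cabinet and a wooden cabinet stand to the right. The side view agrees: bearing (343,183), pliers (435,285), nut (396,322) and tape (285,315).

Run:
```python
from h import *
def cloud(c):
    p=cv2.imread(f"pics/{c}0.png")[:,:,::-1].astype(int);d=np.load(f"pics/{c}0.npy")
    k=get_calibration(c);K=np.array(k["K"]);Ei=np.linalg.inv(np.array(k["extrinsics"]))
    v,u=np.mgrid[:480,:640]
    P=np.stack([(u-K[0,2])/K[0,0]*d,-(v-K[1,2])/K[1,1]*d,-d],-1)@Ei[:3,:3].T+Ei[:3,3]
    return p,d,P
for c in("scene","side"):
    p,d,P=cloud(c)
    near=(d>0)&(abs(P[...,0]-.48)<.2)&(abs(P[...,1]-.32)<.2)
    m=near&(p[...,0]>140)&(p[...,1]<50)&(p[...,2]<50)&(P[...,2]>.13)&(P[...,2]<.2)
    q=P[m]; r=cv2.minAreaRect(q[:,:2].astype(np.float32)*1000)
    print(c,m.sum(),r,np.round(cv2.boxPoints(r)).tolist(), q[:,2].min(),q[:,2].max())
    a=q[:,:2]-q[:,:2].mean(0);w=np.linalg.svd(a,full_matrices=False)[2][0];print("yaw",np.degrees(np.arctan(w[1]/w[0])))
    y=near&(p[...,0]>150)&(p[...,1]>120)&(p[...,2]<60)&(P[...,2]>.12)&(P[...,2]<.18)
    print("yellow",cv2.minAreaRect(P[y][:,:2].astype(np.float32)*1000),np.median(P[y],0))
    u,v=((267,322) if 0 else (285,310)) if c=="scene" else (330,168)
    dk=near&(abs(P[...,2]-.14)<.006); print("deck z",np.median(P[dk][:,2]))
    # obstacles height map
    ok=(d>0)&(P[...,0]>.1)&(P[...,0]<1)&(P[...,1]>-.3)&(P[...,1]<.6)&(P[...,2]<.6)
    H=np.zeros((18,18),int);Q=P[ok];i=((Q[:,0]-.1)/.05).astype(int);j=((Q[:,1]+.3)/.05).astype(int)
    np.maximum.at(H,(i,j),(Q[:,2]*1000).astype(int));print(H)
```

```text
scene 3730 ((472.2640075683594, 366.17974853515625), (248.9432373046875, 45.11441421508789), 16.83859634399414) [[347.0, 352.0], [360.0, 309.0], [598.0, 381.0], [585.0, 424.0]] 0.14466939544461588 0.17650535449598848
yaw 16.913463741100035
yellow ((530.6067504882812, 317.97235107421875), (3.4879870414733887, 64.95851135253906), 17.670013427734375) [0.53058062 0.31840975 0.15223539]
deck z 0.14038625699454643
[[  0   0   0   0   0   0   0   0   0   0   0   0   0   0   0   0   0   0]
 [  0   0   0   0   0   0   0   0   0   0   0   0   0   0   0   0   0   0]
 [  0   0   0   0   0   0   0   0   0   0   0   0   0   0   0   0   0   0]
 [  0   0   0   0   0   0   0   0   0   0   3   3   4   3   5   3   4   4]
 [  0   0   0   0   0   0   0   0   0   1   3   8 165 142   5   4   4   5]
 [  0   0   0   0   0   0 202 203   5   3 155 153 175 166   3  16  17  12]
 [  0   0   0   0   0 203 229 203  65   4 154 156 175 166 141  16  17  15]
 [  0   0   0   0 202 350 351 203 150   4 143 157 175 174 164   3   8   5]
 [  0   0   0   0 202 483 581 202  65   4 142 155 155 176 165   0  18  20]
 [  0   0   0
[... 1720 characters left out ...]
153 174 164  14  15  18]
 [240   0   0 231 247 404 407   3   4   3   3 154 154 174 166   3   2   3]
 [237   0   0   0 250 349 350   4   4   4   3 166 166 166   3   3   5   5]
 [  0   0   0   0   0   0   0   0   3  16  18   3  20  21  19  17  16   3]
 [  0   0   0   0   0   0   0   0 400 401 401 400 361   5   3  16  16  55]
 [281   0   0   0   0   0   0   0 401 401 401 401 401   3  13  15  17  54]
 [284   0   0   0   0   0   0   0 401 402 401 401 401   4  13 184  72  20]
 [  0   0   0   0   0   0   0   0 401 406 420 415 400  84  83 186 152  95]
 [  0   0   0   0   0   0   0   0   0   0 463 419 401  83  83  43  57   0]
 [  0   0   0   0   0   0   0   0   0   0   0 394 399 116  44  42   0   0]]
```

Request:
{"op": "apply_moves", "data": {"moves": [0, 0, -60, 0, 0, -0.18, 0.48, 55, -20, -60, 0, 0, -0.36, 0.48, 110, -45, -60, 0, 0, -0.54, 0.48, 165, -70, -60, 0, 0, -0.72, 0.48, 220, -95, -60, 0, 0, -0.9, 0.48, 270, -120, -60, 0, 0, -1.08, 0.48, 314, -136, -60, 0, 0, -1.26, 0.48, 314, -136, -60, 0, 0, -1.44, 0.48, 314, -136, -60, 0, 0, -1.62, 0.48, 314, -136, -60, 0, 0, -1.8, 0.48, 314, -136, -60, 0, 0, -1.867, 0.48, 314, -136, -60, 0, 0, -1.867, 0.48]}}

```text
time: 2.4
ee_pos: [0.414, 0.314, 0.3053]
tool_rot: [-0.0, -0.147, 0.989, 0.0]
wrist_force: [-0.5, -0.3, -0.3]
finger_gap: 0.515
gripper_force: 0.0
```

Request:
{"op": "apply_moves", "data": {"moves": [0, 0, 45, 0, 0, 0, 0.48, 0, 0, 90, 0, 0, 0, 0.48, 0, 0, 90, 0, 0, 0, 0.48]}}

```text
time: 2.78
ee_pos: [0.4117, 0.3127, 0.2125]
tool_rot: [-0.003, -0.147, 0.989, -0.001]
wrist_force: [0.4, 0.1, 0.4]
finger_gap: 0.522
gripper_force: 0.0
```

Run:
```python
from h import *
ims=[]
for c in("wrist","scene","side"):
    k=get_calibration(c)
    p,d=grab_frame(c);np.save(f"pics/{c}1.npy",d);cv2.imwrite(f"pics/{c}1.png",p[:,:,::-1])
    if c=="wrist": 
        print(k); W=p[:,:,::-1]
    else: ims.append(cv2.resize(p[110:310,160:426,::-1] if c=="scene" else p[90:290,220:486,::-1],(400,300),interpolation=cv2.INTER_CUBIC))
    for n in("bearing","mouth"):
        for q in place_of(c,n)[:1]:
            print(c,n,q["conf"],q["centre"], px2w(c,q["centre"],z=.14) if c!="wrist" else "")
cv2.imwrite("pics/a.png",np.vstack([np.hstack(ims),cv2.copyMakeBorder(cv2.resize(W,(400,300)),0,0,0,400,0)]))
print(observe()["ee_pos"])
```

```text
{'K': array([[371.64829954,   0.        , 320.10930071],
       [  0.        , 371.64829954, 238.13518992],
       [  0.        ,   0.        ,   1.        ]]), 'extrinsics': array([[-0.29013818,  0.95698274, -0.00196525, -0.17835686],
       [-0.9074593 , -0.27577457, -0.31696373,  0.49078149],
       [-0.30387078, -0.0901799 ,  0.94843562, -0.19670421],
       [ 0.        ,  0.        ,  0.        ,  1.        ]])}
wrist bearing 0.9 [274.8, 334.4] 
wrist mouth 0.57 [276.8, 402.7] 
scene bearing 0.69 [405.2, 310.1] [0.58690341 0.16843065 0.14      ]
scene mouth 0.89 [288.7, 273.4] [0.52759926 0.31420953 0.14      ]
side bearing 0.9 [223.2, 272.0] [0.74696842 0.33939548 0.14      ]
side mouth 0.9 [324.4, 205.9] [0.53166148 0.31858276 0.14      ]
[0.41453675 0.31430972 0.21627885]
```

View pics/a.png

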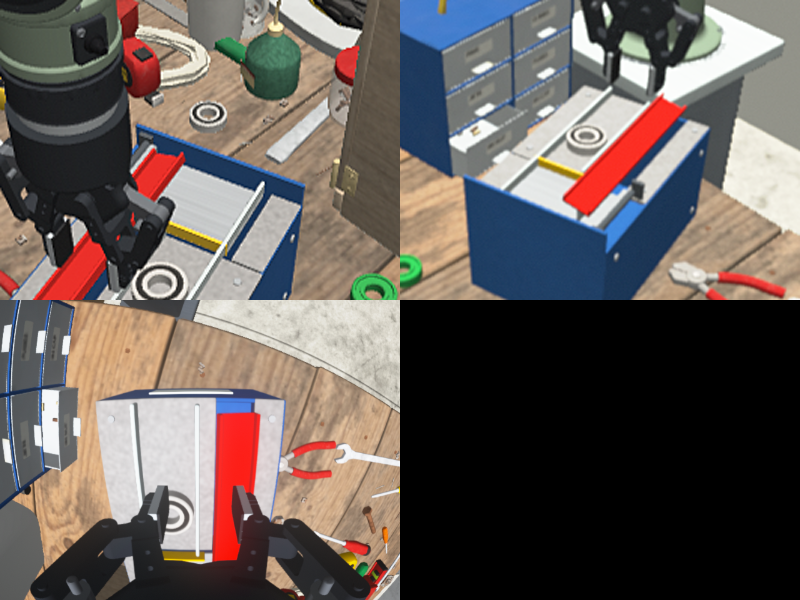

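The fingers hang over the box at its near end, one above the red channel and the other above the lane, with the bearing ahead of them. I'll measure the fingertips and the box more exactly from the wrist depth.

```bash
cat >> h.py <<'E'
from scipy.spatial.transform import Rotation as R
def wcloud():
    s=observe();k=get_calibration("wrist");p,d=grab_frame("wrist")
    K=np.array(k["K"]);Ei=np.linalg.inv(np.array(k["extrinsics"]))
    v,u=np.mgrid[:480,:640];x=(u-K[0,2])/K[0,0];y=(v-K[1,2])/K[1,1];t=np.hypot(x,y)+1e-9
    f=np.tan(t)/t
    P=np.stack([x*f*d,-y*f*d,-d],-1)@Ei[:3,:3].T+Ei[:3,3]
    q=s["tool_rot"];T=(P-s["ee_pos"])@R.from_quat([q[1],q[2],q[3],q[0]]).as_matrix()
    return s,p.astype(int),d,P,T
E
python3 - <<'E'
from h import *
s,p,d,P,T=wcloud()
print(s["ee_pos"])
ok=(d>0)&(d<.6)
f=ok&(abs(T[...,0])<.02)&(abs(T[...,1])<.06)&(T[...,2]>-.02)&(T[...,2]<.035)&(P[...,2]>.182)
for sg in(-1,1):
    q=T[f&(T[...,1]*sg>0)]*1000
    print(sg,len(q),np.percentile(q,[1,50,99],axis=0).round(1).tolist())
    tip=q[q[:,2]>q[:,2].max()-6];print("tip",tip.min(0).round(1),tip.max(0).round(1))
O=np.array([.527,.328,0]);c,si=np.cos(.2955),np.sin(.2955);B=(P-O)@np.array([[c,-si,0],[si,c,0],[0,0,1]])
red=ok&(p[...,0]>140)&(p[...,1]<50)&(p[...,2]<50)&(P[...,2]>.145)&(P[...,2]<.19)
q=B[red&(B[...,1]>0)&(B[...,1]<.1)]*1000;print("red",len(q),np.percentile(q,[1,50,99],axis=0).round(1).tolist(),cv2.minAreaRect(q[:,:2].astype(np.float32)))
for x0 in(-150,-130,-60,-30):
    # fences: height profile across y
    b=B[ok&(abs(B[...,0]*1000-x0)<8)&(B[...,2]<.18)]*1000
    hi=b[(b[:,2]>146)&(b[:,1]<30)];print(x0,np.unique((hi[:,1]/2).round()*2,return_counts=True))
Q=regions_of("wrist","bearing")[0];b=B[Q["mask"]&ok]*1000;print("bearing",Q["conf"],b.min(0),b.max(0),np.percentile(b,[3,50,97],axis=0).round(1).tolist())
ends=B[ok&(abs(B[...,2]-.14)<.004)&(abs(B[...,1])<.06)]*1000;print("deck",np.percentile(ends,[.5,99.5],axis=0),np.median(ends[:,2]))
E
```

```text
[0.41453675 0.31430972 0.21627885]
-1 1685 [[-11.3, -36.6, -19.8], [6.3, -25.5, -7.8], [10.7, -22.9, 10.2]]
tip [-12.1 -29.9   6. ] [ 10.2 -22.8  12. ]
1 1680 [[-11.4, 20.9, -19.6], [6.2, 23.5, -7.7], [10.7, 34.6, 10.0]]
tip [-12.1  20.9   6.4] [10.2 27.7 12.3]
red 11877 [[-165.6, 31.2, 159.2], [-116.2, 45.0, 164.0], [-6.8, 63.8, 173.5]] ((-83.08119201660156, 47.62428283691406), (33.69289016723633, 166.83514404296875), 89.69932556152344)
-150 (array([-212., -210., -208., -206., -204., -202., -200., -198., -196.,
        -42.,  -40.,  -38.,   14.,   16.]), array([ 15,  99,  48,   7,   7,   7,   5,   7,   1,  21, 102, 154, 117,
        86]))
-130 (array([-216., -214., -212., -210., -208., -206., -204., -202., -200.,
       -198.,  -42.,  -40.,  -38.,   14.,   16.]), array([  5,  85,  87,  40,  35,  32,  34,  39,  46,  13,  38,  96, 141,
        82,  82]))
-60 (array([-226., -224., -222., -220.,  -42.,  -40.,  -14.,  -12.,  -10.,
         -8.,   -6.,   -4.,   -2.,   -0.,    2.,    4.,    6.,    8.,
         10.,   12.,   14.,   16.]), array([ 1,  4, 73, 14,  3,  2, 24, 29, 30, 32, 37, 41, 58, 65, 70, 68, 69,
       58, 48, 29, 63, 42]))
-30 (array([14., 16., 30.]), array([55, 37,  2]))
bearing 0.57 [-108.99645184  -29.55759046  139.31091027] [-40.2946839   11.12121019 222.16519151] [[-86.8, -13.9, 142.8], [-68.2, -1.9, 152.9], [-44.2, 9.8, 154.8]]
deck [[-176.03188186  -59.53911881  138.12933954]
 [  21.4402625    49.39951063  143.25753834]] 140.0434767727264
```

Request:
{"op": "apply_moves", "data": {"moves": [0, -1.5, 15, 0, 0, 0, 0.39, 0, -1.5, 30, 0, 0, 0, 0.39, 0, -1.5, 38, 0, 0, 0, 0.39, 0, -1.5, 46, 0, 0, 0, 0.39, 0, -1.5, 54, 0, 0, 0, 0.39, 0, -1.5, 57, 0, 0, 0, 0.39, 0, -1.5, 57, 0, 0, 0, 0.39]}}

```text
time: 4.2
ee_pos: [0.4145, 0.3119, 0.1585]
tool_rot: [0.0, -0.147, 0.989, -0.001]
wrist_force: [-1.4, -4.0, 7.7]
finger_gap: 0.608
gripper_force: 4.0
```

Run:
```python
from h import *
s,p,d,P,T=wcloud();print(s["ee_pos"],s["wrist_force"],s["torque"])
W=p.astype(np.uint8)[:,:,::-1];c,_=grab_frame("side");e,_=grab_frame("scene")
cv2.imwrite("pics/b.png",np.vstack([np.hstack([cv2.resize(c[90:290,220:486,::-1],(400,300)),cv2.resize(e[180:380,130:396,::-1],(400,300))]),cv2.resize(W[180:480,120:520],(800,300))[:, :]]))
ok=(d>0)&(d<.6)
f=ok&(abs(T[...,0])<.02)&(abs(T[...,1])<.06)&(p.max(-1)<110)&(T[...,2]>-.02)&(T[...,2]<.035)
for sg in(-1,1):
    q=T[f&(T[...,1]*sg>0)]*1000;print(sg,np.percentile(q,99.5,axis=0).round(1))
```

```text
[0.41450483 0.31192369 0.15846777] [-1.44180318 -3.996043    7.66894863] [-0.65272993  0.46879549  0.07468798]
-1 [ 10.8 -26.7  16.4]
1 [10.6 38.3  6.7]
```

View pics/b.png

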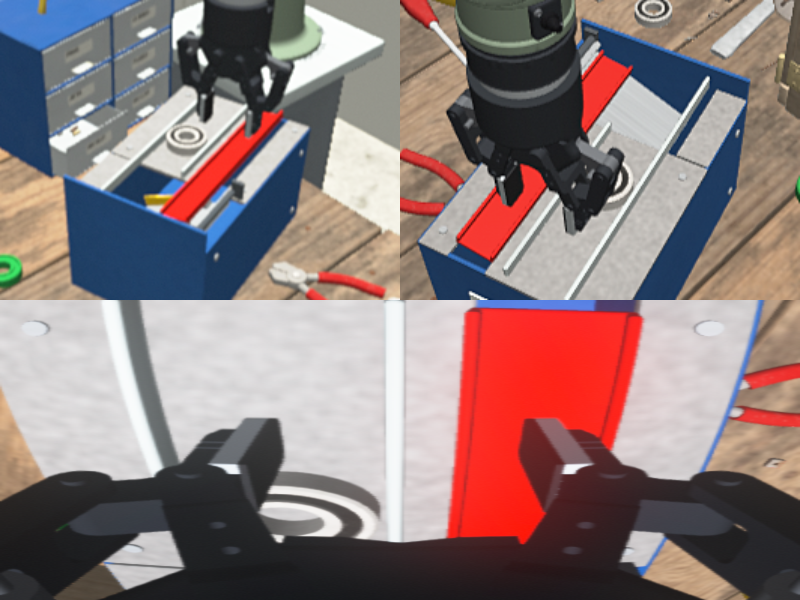

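The flap is open with the finger in the channel. The bearing still lies before the mouth, and the other finger is in the lane behind it. Next I'll press 3 mm deeper and push.

Request:
{"op": "apply_moves", "data": {"moves": [0, 0, 3, 0, 0, 0, 0.39, 0, 0, 3, 0, 0, 0, 0.39, -6, 0, 3, 0, 0, 0, 0.39, -12, 0, 3, 0, 0, 0, 0.39, -18, 0, 3, 0, 0, 0, 0.39, -24, 0, 3, 0, 0, 0, 0.39, -30, 0, 3, 0, 0, 0, 0.39, -36, 0, 3, 0, 0, 0, 0.39, -42, 0, 3, 0, 0, 0, 0.39, -48, 0, 3, 0, 0, 0, 0.39, -54, 0, 3, 0, 0, 0, 0.39, -54, 0, 3, 0, 0, 0, 0.39]}}

```text
time: 5.85
ee_pos: [0.465, 0.3275, 0.1553]
tool_rot: [-0.001, -0.148, 0.989, -0.001]
wrist_force: [-3.6, -4.2, 7.4]
finger_gap: 0.61
gripper_force: 4.4
```

Run:
```python
from h import *
c,_=grab_frame("side");e,_=grab_frame("scene")
cv2.imwrite("pics/c.png",np.hstack([cv2.resize(c[90:290,220:486,::-1],(400,300)),cv2.resize(e[180:380,130:396,::-1],(400,300))]))
```

```text
(no output)
```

View pics/c.png

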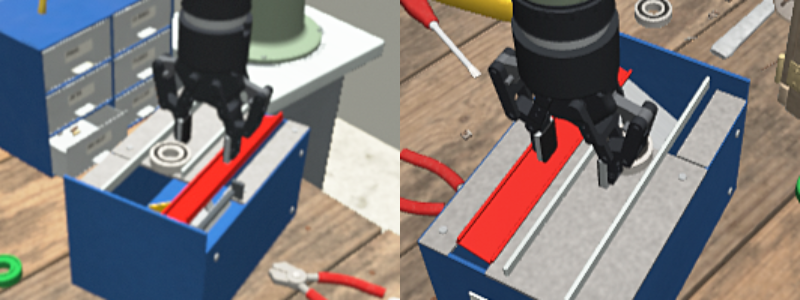

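The bearing has moved up to the mouth's edge and the flap is still wide open, so I keep pushing.

Request:
{"op": "apply_moves", "data": {"moves": [-6, 0, 0, 0, 0, 0, 0.39, -12, 0, 0, 0, 0, 0, 0.39, -18, 0, 0, 0, 0, 0, 0.39, -24, 0, 0, 0, 0, 0, 0.39, -30, 0, 0, 0, 0, 0, 0.39, -36, 0, 0, 0, 0, 0, 0.39, -42, 0, 0, 0, 0, 0, 0.39, -48, 0, 0, 0, 0, 0, 0.39, -54, 0, 0, 0, 0, 0, 0.39, -56, 0, 0, 0, 0, 0, 0.39, -56, 0, 0, 0, 0, 0, 0.39, -56, 0, 0, 0, 0, 0, 0.39]}}

```text
time: 7.45
ee_pos: [0.519, 0.344, 0.1556]
tool_rot: [-0.001, -0.148, 0.989, -0.001]
wrist_force: [-4.4, -4.1, 8.2]
finger_gap: 0.611
gripper_force: 4.3
```

Run:
```python
from h import *
c,_=grab_frame("side");e,_=grab_frame("scene")
cv2.imwrite("pics/d.png",np.hstack([cv2.resize(c[90:290,220:486,::-1],(400,300)),cv2.resize(e[150:350,150:416,::-1],(400,300))]))
```

```text
(no output)
```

View pics/d.png

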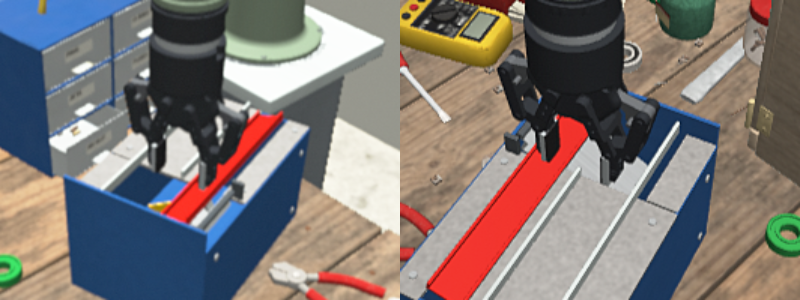

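The bearing is gone from the deck. Before releasing the flap, I'll check that it really is inside and not hung up in the mouth.

Run:
```python
from h import *
s,p,d,P,T=wcloud();print(s["wrist_force"])
for q in regions_of("wrist","bearing")[:3]:
    m=q["mask"]&(d>0);print(q["conf"],q["bbox"],np.median(P[m],0) if m.any() else 0)
c,_=grab_frame("side")
for q in regions_of("side","bearing")[:4]: print("side",q["conf"],q["bbox"])
cv2.imwrite("pics/e.png",np.vstack([cv2.resize(c[170:250,260:420,::-1],(600,300)),cv2.resize(p.astype(np.uint8)[240:480,80:560,::-1],(600,300))]))
```

```text
[-4.14201559 -4.34234864  7.44435467]
0.8 [121.7, 321.2, 139.2, 364.2] [0.68787237 0.19819681 0.01316291]
0.45 [218.5, 296.5, 242.7, 311.3] [0.60361031 0.29183142 0.01923404]
side 0.96 [306.6, 350.7, 336.4, 382.2]
side 0.71 [215.1, 257.4, 237.9, 279.5]
```

View pics/e.png

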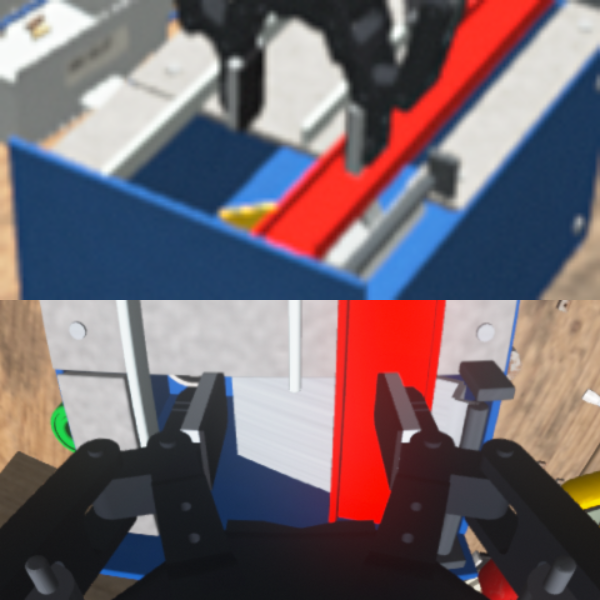

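The wrist view shows the bearing's rim at about (230,304), and depth puts it on the box floor (z ≈ 0.02, box x ≈ 63, y ≈ -57 mm). Now I lift straight up and let the flap shut.

Request:
{"op": "apply_moves", "data": {"moves": [0, 0, -8, 0, 0, 0, 0.39, 0, 0, -16, 0, 0, 0, 0.39, 0, 0, -24, 0, 0, 0, 0.39, 0, 0, -40, 0, 0, 0, 0.39, 0, 0, -70, 0, 0, 0, 0.39, 0, 0, -100, 0, 0, 0, 0.39, 0, 0, -120, 0, 0, 0, 0.39, 0, 0, -120, 0, 0, 0, 0.39, 0, 0, -120, 0, 0, 0, 0.39, 0, 0, -120, 0, 0, 0, 0.39]}}

```text
time: 9.0
ee_pos: [0.5191, 0.3444, 0.274]
tool_rot: [-0.001, -0.148, 0.989, -0.0]
wrist_force: [0.1, 0.2, -0.9]
finger_gap: 0.608
gripper_force: 0.0
```

Run:
```python
from h import *
c,_=grab_frame("side");e,_=grab_frame("scene");s=observe();print(s["time"],s["wrist_force"],s["qd"].round(3))
cv2.imwrite("pics/f.png",np.hstack([cv2.resize(c[90:390,180:580,::-1],(400,300)),cv2.resize(e[150:350,150:416,::-1],(400,300))]))
```

```text
9.1 [ 0.44853436  0.33539124 -0.40771355] [-0.    -0.003  0.006  0.002  0.    -0.001]
```

View pics/f.png

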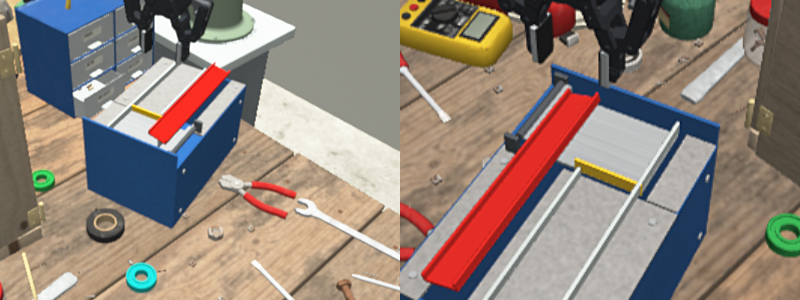

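The flap is shut, the deck is empty, the robot is clear of everything and the bystanders are where they were.

```bash
python3 -c "
from plant import *
print(close_job())"
```

```text
the job is handed in; nothing more can be done
None
```

The bearing fell through the mouth while the flap was held open and was last seen on the box floor; the flap then sprang shut, the pliers, nut and tape were not touched, and I handed the job in at about 9 s (no verdict was returned).

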